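# Right the tipped tin in the roll-top bench store

## Robot

A 6-joint arm with a two-finger parallel gripper is mounted at the origin on the work surface. World frame = base frame: x ahead of the robot, y to its left, z up, the work surface at z = 0. Lengths are in m, angles in rad, forces in N, time in s.
With the tool pointing down it reaches from about 0.3 to 0.75 m from the base axis. Payload 8.5 kg.
Tool frame: the origin (TCP) lies between the finger pads; the fingertips stand 14 mm ahead of it and the grasp point (between the pads) lies 5 mm behind it (env.finger_overhang is the distance from the TCP to the fingertips, in m); z points along the fingers, y is the direction in which the jaws open and shut (so a half turn about z gives the same grasp; the last joint's range is limited). The gripper opens to 88 mm and grips with 3 to 60 N. Pads are 18 mm wide; open, the fingers measure 123 mm over their backs; the gripper's body (75 mm by 187 mm) begins 45 mm behind the grasp point.
Start: joints at [0.982, 0.381, 1.297, -0, 1.464, -0.215], TCP at [0.201, 0.512, 0.253] pointing down, gripper open.
Joint ranges: [-3.11, 3.11], [-0.89, 2.33], [0.22, 2.48], [-1.42, 4.56], [0.17, 2.85], [-2.88, 2.88]. Speed limits (rad/s): [2.39, 2.39, 3.14, 3.14, 3.14, 3.14].

## Interface

Orientations are given as a rotation vector (axis times angle).
In Python, from cell import monitor, imaging, workorder, env gives the robot as it stands.
- The arm moves only by the shell command python3 -m handwheel 'ROWS' [FORCE]. ROWS is JSON, a list of rows, each an object with "dp": the shift along the tool's x, y, z in m, a list of three; "roll": the turn about the tool's z in degrees; "gripper": the opening, from 0 (shut) to 1 (fully open). A call has 1 to 20 rows; each row shifts and turns the pose as measured when the row begins, along the tool's axes as they then stand; what a row does not reach is not made up. A row lasts 1/12 s, in which the tool goes at most 41.7 mm and 7.16 degrees, less where a joint would pass 70% of its speed; a pose out of reach is approached as far as the arm can. A call is refused whole if a number of a shift passes 0.0417 or a number of a turn 7.16, either way. A call with a gripper value outside its range is refused whole. The fingers move at their own pace and stop on an object; FORCE is the grip in N (left out, the last holds). Time passes only in rows, so rows that do not move let the fingers close. It gives the time, the measured TCP pose, the force and the opening at its end, in the units of the state.
- monitor.get_state(): the state, without advancing time (a new reading comes with each control period).
- imaging.read_camera(name): name is "scene" or "top" or "wrist"; returns (picture, depth): 384x512x3 uint8, blue, green, red; 384x512 float32, m along the optical axis (not along the pixel's ray), 0 where there is no reading.
- imaging.get_calibration(name): a dict with "mtx" (3x3 intrinsics, pixels), "k1" (the pictures are not rectified: a ray, as slopes to the right and down, at radius r is drawn at 1 + k1 r^2 times it, then the intrinsics apply), "R" (3x3) and "t" (3): a world point X has camera coordinates R X + t; the wrist camera has in their place "T_tool_cam" (4x4, takes a point from camera to tool coordinates, whose origin is the TCP and whose axes are the flange's). Camera axes: x right, y down, z forward; pixel columns grow to the right and rows downward; lengths in m; the calibration is good to about 2 mm. A picture is of the moment at which its call begins: read the wrist's pose just before it. get_calibration takes no time and is no camera call.
- workorder.job_done(): hands the job in, once; it reports no verdict.
The state is a dict: "clock": time; "joint_pos": joint angles; "joint_velocities": joint speeds; "joint_efforts": joint torques, N m; "eef_pos": TCP position; "orientation": TCP orientation; "wrist_force": force on the tool from outside, world axes, zero at the start; "wrist_torque": the same for the moment, N m; "finger_gap": opening from 0.0 (shut) to 1.0 (fully open).
Only numpy, scipy, OpenCV 4.12 (cv2) and the standard library are available. Lean on these libraries where they do the work, as an engineer would, in place of code of your own. Each camera call takes 0.05 s, during which the arm holds its last target.

## Task

One tin in the roll-top bench store has tipped forward onto the rail. Roll the slatted tambour door all the way open, stand the tin upright where it is, in line with its two neighbours and without knocking them, then roll the door fully shut. Leave everything else on the bench alone.

Things in the scene. Friction and masses are not known exactly. Their poses are not given: they have to be found in the camera images.
- store: fixed plywood half-barrel store, 436 mm deep (x), 354 wide (y), 248 high. Origin on the table under the barrel's axis; its open front faces the robot's right; x from front to back, z up. Floor inside is 30 mm above the origin. Side cheeks: half discs of radius 218 mm, inner faces at y = +-165 mm. A fixed front board (x = -206 to -194 mm) stands 80 mm above the table
- barrel_axis (a point): middle of the barrel's axis, 30 mm above the store's origin; axes as the store's, the axis runs along y. Angles about it: 0 = level to the front, 90 = straight up. A fixed hood of outer radius about 218 mm covers the rear from 98 degrees to the back
- tambour (a joint): door of ten wooden slats, 195 to 203 mm from the barrel's axis, in circular tracks about that axis: angle rolled in rad, 0 = shut on the front board (slats cover 17 to 97 degrees), grows as it rolls up and back, 1.31 = end stop, fully open (front edge at 92 degrees). Starts 0 to 0.22. Stays where it is left; needs about 1 to 8 N at the pull bar
- pull (a point): middle of the door's pull bar: round dark steel, 12 mm thick, 110 mm long along the store's y, a post at each end, 236 mm from the barrel's axis, 33 mm from bar centre to slat face. At 21 degrees above level when the door is shut, at 21 degrees plus the joint angle as it rolls (96 when open). Axes: the store's at joint 0, turning with the door about the store's y
- lane_mid (a point): middle of the lane on the store's floor: the three things of the lane stand on the line through it along the store's y, 70 mm in front of the axis, roughly 95 mm apart; axes as the store's
- rail_mid (a point): middle of the round steel rail, 10 mm thick, that runs along the whole lane, 62 mm in front of the lane line, its centre 45 mm above the store's floor; axes as the store's
- tin: metal tin with paper label, 40 mm (x) by 50 (y) by 100 high (z), 0.15 to 0.3 kg, black cap 24 mm across and 18 high on top. Origin: centre of its underside. Starts leaning about 42 degrees towards the store's front, lower front edge on the floor, front face on the rail, its y along the store's y, in any of the lane's three places. Upright, its origin is at floor height
- can: round metal can, 52 mm across, 110 mm high, standing upright in the lane. Origin at the centre of its underside. Bystander: do not knock
- jar: round grey plastic jar with black lid, 54 mm across, 100 mm high, standing upright in the lane. Origin at the centre of its underside. Bystander: do not knock
- hammer: hammer 260 mm long lying on the bench to the right. Bystander
- screwdriver: screwdriver 200 mm long lying on the bench to the right. Bystander
- wrench: spanner 180 mm long lying on the bench to the left. Bystander
- bolt_jar: grey jar of bolts with steel lid, 70 mm across, 90 mm high, on the bench to the right. Bystander

How it is judged:
On the way, in this order (a step that is already met when the one before it is completed fails the run):
1. the tambour door is rolled open (at least 1.15 of its 1.31 rad) (value of joint tambour above 1.15 rad), for 0.1 s.
2. the tin stands upright in its place in the lane, let go (angle between tin's own z axis and vertical below 0.1 rad and distance of tin from where it was at the start of the episode below 0.045 m and z of tin in the frame of lane_mid below 0.006 m and x of tin in the frame of lane_mid between -0.025 and 0.025 m and linear speed of tin below 0.02 m/s and contact force between the fingers and tin below 0.1 N), for 0.2 s.
At the end, for the whole second after the job is handed in: the door is shut (joint below 0.045 rad, about 10 mm at the bar); the tin stands upright (within 0.1 rad) on the store's floor, at rest, its base centre within 45 mm of where it started and within 25 mm of the lane line; can and jar still upright and within 20 mm of where they stood (value of joint tambour below 0.045 rad and angle between each of tin, can, jar's own z axis and vertical below 0.1 rad and distance of tin from where it was at the start of the episode below 0.045 m and z of tin in the frame of lane_mid below 0.006 m and x of tin in the frame of lane_mid between -0.025 and 0.025 m and linear speed of tin below 0.02 m/s and distance of each of can, jar from where it was at the start of the episode below 0.02 m); the robot touches nothing.
It fails at once if can or jar knocked: tipped by more than 0.35 rad or shifted by more than 30 mm (angle between any of can, jar's own z axis and vertical above 0.35 rad or distance of any of can, jar from where it was at the start of the episode above 0.03 m).
It fails at once if something else on the bench shifted by more than 40 mm (distance of any of hammer, screwdriver, wrench, bolt_jar from where it was at the start of the episode above 0.04 m).
It also fails if it takes over 59 s, if anything falls off the work surface, if the arm or the gripper's body presses on something with over 40 N, if the wrist force passes 120 N, or if a joint passes its speed limit or range.

## Working session

There is one attempt and no reset: what is moved stays moved. The work goes in short steps, Python scripts to look and compute and a shell command to move; the robot and the scene stay as the last step left them, time stands still between calls to the robot, and variables do not carry over. Pictures are saved under pics/ and viewed, and the job is handed in when it is done.

```bash
ls; mkdir -p pics
cat > h.py <<'E'
import numpy as np, cv2
from cell import monitor, imaging, workorder, env
from scipy.spatial.transform import Rotation as Ro
def snap(n,f):
    s=monitor.get_state(); p,d=imaging.read_camera(n); cv2.imwrite(f'pics/{f}.png',p); np.save(f'pics/{f}.npy',d)
    return s,p,d
def pose(s):
    T=np.eye(4);T[:3,:3]=Ro.from_rotvec(s['orientation']).as_matrix();T[:3,3]=s['eef_pos'];return T
def cw(n,s=None):
    c=imaging.get_calibration(n)
    if 'R' in c:
        T=np.eye(4);T[:3,:3]=np.array(c['R']).T;T[:3,3]=-np.array(c['R']).T@np.array(c['t'])
    else: T=pose(s)@np.array(c['T_tool_cam'])
    return c,T
def ray(n,uv,s=None):
    c,T=cw(n,s); k=c['k1']
    p=cv2.undistortPoints(np.array(uv,float).reshape(-1,1,2),np.array(c['mtx'],float),np.array([k,0,0,0],float)).reshape(-1,2)
    return T,np.c_[p,np.ones(len(p))]
def pts(n,d,uv,s=None):
    uv=np.array(uv).reshape(-1,2);T,r=ray(n,uv,s)
    z=d[uv[:,1].astype(int),uv[:,0].astype(int)]
    P=r*z[:,None];return P@T[:3,:3].T+T[:3,3]
def plane(n,uv,z,s=None):
    T,r=ray(n,uv,s);r=r@T[:3,:3].T;o=T[:3,3];return o+r*((z-o[2])/r[:,2])[:,None]
E
python3 - <<'E'
from h import *
s,p,d=snap('scene','s0');snap('top','t0');s,_,_=snap('wrist','w0');print(s);
for n in('scene','top','wrist'):print(imaging.get_calibration(n))
print(env.finger_overhang)
E
```

```text
pics
{'clock': 0.1, 'joint_pos': array([ 9.81712548e-01,  3.81127514e-01,  1.29809700e+00,  6.57325460e-06,
        1.46358763e+00, -2.15299037e-01]), 'joint_velocities': array([ 0.00023896, -0.00050815, -0.00420783, -0.00172004,  0.00185125,
        0.00091515]), 'joint_efforts': array([ 4.74554065e-03, -4.38650501e+01, -2.24911380e+01,  7.15510198e-02,
        3.42196785e-02, -6.54359792e-05]), 'eef_pos': array([0.20070993, 0.51184683, 0.25222976]), 'orientation': array([-5.83638841e-01, -3.08641056e+00,  1.75844228e-03]), 'wrist_force': array([-0.4477805 ,  0.28823061, -0.34658383]), 'wrist_torque': array([ 0.02233114,  0.0033211 , -0.01164974]), 'finger_gap': 0.9974339516117068}
{'mtx': array([[472.55212326,   0.        , 249.41522691],
       [  0.        , 472.55212326, 192.9735161 ],
       [  0.        ,   0.        ,   1.        ]]), 'k1': -0.12513456974675588, 'R': array([[ 0.92532913,  0.37909511, -0.00727309],
       [ 0.35509466, -0.87315333, -0.3339327 ],
       [-0.13294278,  0.30641502, -0.94256886]]), 't': array([-0.53470366, -0.17639341,  1.69482303])}
{'mtx': array
[... 234 characters left out ...]
    [-0.99540287, -0.01516835, -0.09456765],
       [ 0.0946471 , -0.00460666, -0.99550023]]), 't': array([-0.00883209,  0.57349709,  1.55951203])}
{'mtx': array([[343.0684764 ,   0.        , 254.30824186],
       [  0.        , 343.0684764 , 190.58158983],
       [  0.        ,   0.        ,   1.        ]]), 'k1': -0.07229526726604676, 'T_tool_cam': array([[-4.75435414e-04, -9.48899516e-01, -3.15578013e-01,
         8.13277432e-02],
       [ 9.99999861e-01, -5.23496134e-04,  6.75265062e-05,
         9.76929086e-05],
       [-2.29279739e-04, -3.15577937e-01,  9.48899633e-01,
        -1.32081913e-01],
       [ 0.00000000e+00,  0.00000000e+00,  0.00000000e+00,
         1.00000000e+00]])}
0.014
```

View pics/s0.png

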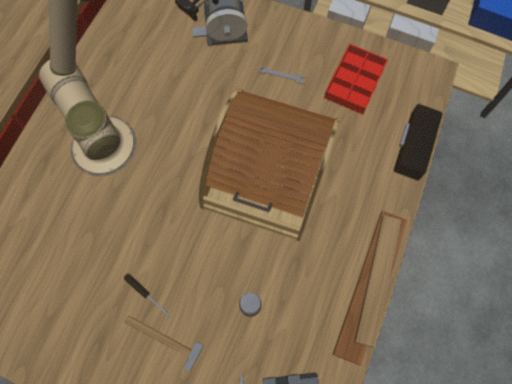

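View pics/t0.png

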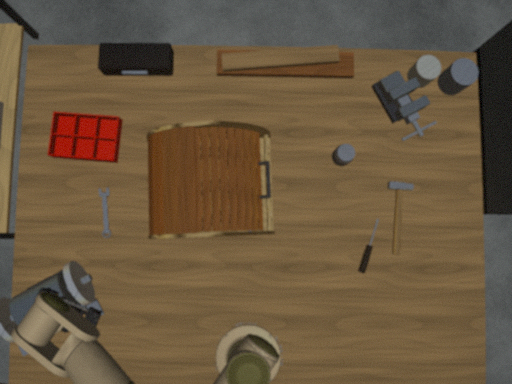

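View pics/w0.png

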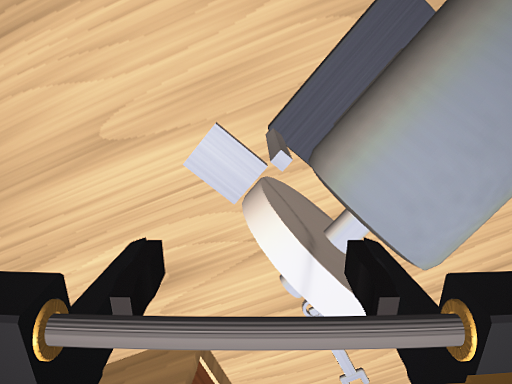

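The scene view shows the store at about (270,160) with its bar at (252,202). The top view shows the bar at (265,180), the store spanning (148–272, 122–238), and the hammer, screwdriver and bolt jar to its right. I'll measure the store next.

Run:
```python
from h import *
from scipy.optimize import least_squares
for n,f in(('top','t0'),('scene','s0')):
    d=np.load(f'pics/{f}.npy');p=cv2.imread(f'pics/{f}.png')
    v,u=np.mgrid[0:384,0:512];uv=np.c_[u.ravel(),v.ravel()]
    P=pts(n,d,uv);ok=(d.ravel()>0)&(P[:,2]>0.06)&(P[:,0]>.3)&(P[:,0]<.9)&(abs(P[:,1])<.45)
    Q=P[ok];C=p.reshape(-1,3)[ok].astype(int)
    print(n,len(Q),Q.min(0),Q.max(0))
    # bar: dark greyish
    b=(C.max(1)-C.min(1)<30)&(C.max(1)<90);B=Q[b]
    print('bar n',b.sum(), uv[ok][b].min(0),uv[ok][b].max(0)); 
    B=B[np.linalg.norm(B-np.median(B,0),axis=1)<.08]
    m=B.mean(0);w=np.linalg.svd(B-m)[2][0];t=(B-m)@w;print('bar',m,w,t.min(),t.max(),(m+w*(t.max()+t.min())/2))
    # cylinder fit on slats: reddish, z>.12
    S=Q[(C[:,2]-C[:,0]>40)&(Q[:,2]>.13)&(C[:,2]<170)]
    def g(x):
        c,sn=np.cos(x[2]),np.sin(x[2]) # store x dir
        dx=np.array([c,sn]);a=(S[:,:2]@dx)-x[0]
        return np.hypot(a,S[:,2]-.03)-.203
    r=least_squares(g,[.05,0,np.pi/2],loss='soft_l1',f_scale=.003);print('cyl yaw',r.x[2],'axis offset',r.x[0],'rms',np.sqrt(np.mean(g(r.x)**2)),len(S))
    yw=r.x[2];ex=np.array([np.cos(yw),np.sin(yw)]);ey=np.array([-ex[1],ex[0]])
    print('y-range pct',np.percentile(Q[:,:2]@ey,[.2,1,50,99,99.8]),'x',np.percentile(Q[:,:2]@ex-r.x[0],[.2,1,50,99,99.8]))
    bb=m[:2]@ex-r.x[0];print('bar rel axis',bb,m[2]-.03,np.hypot(bb,m[2]-.03),np.degrees(np.arctan2(m[2]-.03,-bb)), 'bar y',(m+w*(t.max()+t.min())/2)[:2]@ey, 'yaw by bar',np.arctan2(w[1],w[0]))
```

```text
top 13414 [ 0.4080848  -0.3522946   0.06059319] [0.78027311 0.36399297 0.25631915]
bar n 219 [232 124] [350 232]
bar [ 0.61840629 -0.05006177  0.16211002] [-0.98517731 -0.15492243  0.07365257] -0.04720166462183201 0.06041629707308821 [ 0.61189692 -0.05108539  0.16259667]
cyl yaw 1.62558362678067 axis offset 0.11888328979799746 rms 0.007018435734314709 12084
y-range pct [-0.7772188  -0.77452352 -0.60470148 -0.42673254 -0.42366643] x [-0.50099499 -0.47991367 -0.01834895  0.18716518  0.19362941]
bar rel axis -0.2027338113162211 0.13211002094009777 0.24197945343271235 33.08998547418026 bar y -0.6081813660946138 yaw by bar -2.985616631436828
scene 12812 [ 0.41047169 -0.35739784  0.06009208] [0.7840421  0.34522152 0.25289063]
bar n 140 [234 192] [271 314]
bar [ 0.60973369 -0.05252012  0.16183916] [ 9.97795939e-01  6.63532603e-02 -7.13504350e-04] -0.06024735725004059 0.05629418518036667 [ 0.60776146 -0.05265127  0.16184057]
cyl yaw 1.6215964595029142 axis offset 0.11626483248356376 rms 0.006867063011687856 11261
y-range pct [-0.7795309  -0.7767207  -0.60854433 -0.42912819 -0.42630822] x [-0.50280521 -0.48749016 -0.06455744  0.1607332   0.17064774]
bar rel axis -0.19967843156847093 0.13183916100946672 0.23927607571448636 33.43508276668629 bar y -0.6043038765549285 yaw by bar 0.06640206345740819
```

```bash
cat > fit.py <<'E'
from h import *
from scipy.optimize import least_squares
for n,f in(('top','t0'),('scene','s0')):
    d=np.load(f'pics/{f}.npy');p=cv2.imread(f'pics/{f}.png')
    v,u=np.mgrid[0:384,0:512];uv=np.c_[u.ravel(),v.ravel()]
    P=pts(n,d,uv);ok=(d.ravel()>0)&(P[:,2]>0.1)&(P[:,0]>.38)&(P[:,0]<.82)&(abs(P[:,1])<.45)
    Q=P[ok]
    x=np.array([.118,0,1.63])
    for it in range(6):
        ex=np.array([np.cos(x[2]),np.sin(x[2])]);ey=np.array([-ex[1],ex[0]])
        a=Q[:,:2]@ex-x[0];yy=Q[:,:2]@ey;ang=np.degrees(np.arctan2(Q[:,2]-.03,-a));r=np.hypot(a,Q[:,2]-.03)
        S=Q[(ang>45)&(ang<95)&(abs(r-.203)<.012)&(abs(yy-np.median(yy))<.15)]
        g=lambda x:np.hypot(S[:,:2]@np.array([np.cos(x[2]),np.sin(x[2])])-x[0],S[:,2]-.03)-.203-x[1]
        x=least_squares(g,x,loss='soft_l1',f_scale=.002).x
    print(n,x,np.std(g(x)),len(S))
    T=(Q[:,2]>.1)&(ang>40)&(ang<140)&(r<.23)
    print(' y ext',np.percentile(yy[T],[.5,2,98,99.5]),np.mean(np.percentile(yy[T],[.5,99.5])))
    for lo in range(30,150,8):
        k=(ang>lo)&(ang<lo+8)&(abs(yy-np.median(yy))<.15); print(lo,k.sum(),np.round(np.median(r[k]),4) if k.sum() else None,end='; ')
    print()
E
python3 fit.py
```

```text
top [ 1.11184004e-01 -5.75327669e-04  1.62468998e+00] 0.002806483381564722 4851
 y ext [-0.77629534 -0.77088919 -0.42972513 -0.42477152] -0.6005334299136615
30 594 0.2036; 38 545 0.2025; 46 640 0.2024; 54 736 0.2025; 62 780 0.2023; 70 819 0.2024; 78 850 0.2025; 86 856 0.2025; 94 978 0.2108; 102 880 0.2133; 110 793 0.2144; 118 691 0.2136; 126 537 0.2143; 134 438 0.212; 142 315 0.2126; 
scene [ 1.09756345e-01 -1.35204367e-03  1.62352866e+00] 0.0030040848782693337 5241
 y ext [-0.77845541 -0.77368751 -0.43289499 -0.42763231] -0.6030438600565514
30 849 0.2021; 38 776 0.2012; 46 800 0.2015; 54 849 0.2017; 62 867 0.2019; 70 872 0.2018; 78 843 0.2017; 86 811 0.2015; 94 961 0.2091; 102 688 0.2124; 110 542 0.2138; 118 445 0.2129; 126 297 0.2141; 134 185 0.2132; 142 86 0.2145;
```

```bash
cat >> h.py <<'E'
YAW=1.624;O=np.array([.5953,.1424,0.03]) # barrel axis
EX=np.array([np.cos(YAW),np.sin(YAW),0]);EY=np.array([-EX[1],EX[0],0]);EZ=np.array([0,0,1.])
M=np.array([EX,EY,EZ])
def tost(P): return (np.asarray(P)-O)@M.T
def go(*t):
    s=monitor.get_state();T=pose(s);w=O+np.array(t)@M
    print('tcp store',tost(T[:3,3]).round(4),'xang',round(float(np.degrees(np.arctan2(T[1,0],T[0,0]))),2),'tool d',(T[:3,:3].T@(w-T[:3,3])).round(4),'F',s['wrist_force'].round(1),'gap',round(s['finger_gap'],2),'t',s['clock'],'j6',s['joint_pos'][5].round(2))
E
python3 -m handwheel '[{"dp":[0,0,-0.016],"roll":6.55,"gripper":0},{"dp":[0,0,-0.016],"roll":6.55,"gripper":0},{"dp":[0,0,-0.016],"roll":6.55,"gripper":0},{"dp":[0,0,-0.016],"roll":6.55,"gripper":0},{"dp":[0,0,-0.016],"roll":6.55,"gripper":0},{"dp":[0,0,-0.016],"roll":6.55,"gripper":0},{"dp":[0,0,-0.016],"roll":6.55,"gripper":0},{"dp":[0,0,-0.016],"roll":6.55,"gripper":0},{"dp":[0,0,-0.016],"roll":6.55,"gripper":0},{"dp":[0,0,-0.016],"roll":6.55,"gripper":0}]' 20
python3 -c "
from h import *
go(-.24,0,.37);go(-.24,0,.131)"
```

```text
clock: 0.98
eef_pos: [0.2002, 0.511, 0.4131]
orientation: [2.217, 2.221, -0.026]
wrist_force: [0.4, 0.8, -0.1]
finger_gap: 0.262
tcp store [0.3891 0.3749 0.3831] xang 90.12 tool d [-0.6089  0.4068  0.0177] F [ 0.4  0.8 -0.1] gap 0.26 t 0.9833 j6 0.98
tcp store [0.3891 0.3749 0.3831] xang 90.12 tool d [-0.6056  0.409   0.2567] F [ 0.4  0.8 -0.1] gap 0.26 t 0.9833 j6 0.98
```

```bash
python3 -m handwheel '[{"dp":[-0.034,0.022,0],"roll":-2.9,"gripper":0},{"dp":[-0.034,0.023,0],"roll":0,"gripper":0},{"dp":[-0.034,0.023,0],"roll":0,"gripper":0},{"dp":[-0.034,0.023,0],"roll":0,"gripper":0},{"dp":[-0.034,0.023,0],"roll":0,"gripper":0},{"dp":[-0.034,0.023,0],"roll":0,"gripper":0},{"dp":[-0.034,0.023,0],"roll":0,"gripper":0},{"dp":[-0.034,0.023,0],"roll":0,"gripper":0},{"dp":[-0.034,0.023,0],"roll":0,"gripper":0},{"dp":[-0.034,0.023,0],"roll":0,"gripper":0},{"dp":[-0.034,0.023,0],"roll":0,"gripper":0},{"dp":[-0.034,0.023,0],"roll":0,"gripper":0},{"dp":[-0.034,0.023,0],"roll":0,"gripper":0},{"dp":[-0.034,0.023,0],"roll":0,"gripper":0},{"dp":[-0.034,0.023,0],"roll":0,"gripper":0},{"dp":[-0.034,0.023,0],"roll":0,"gripper":0},{"dp":[-0.034,0.023,0],"roll":0,"gripper":0}]' 20
python3 -c "
from h import *
go(-.24,0,.131)"
```

```text
clock: 2.4
eef_pos: [0.6147, -0.0588, 0.4155]
orientation: [-2.164, -2.275, 0.023]
wrist_force: [0.9, 0.8, -0.1]
finger_gap: 0.001
tcp store [-0.202  -0.0086  0.3855] xang 92.87 tool d [-0.0358 -0.0056  0.2549] F [ 0.9  0.8 -0.1] gap 0.0 t 2.4 j6 -0.34
```

```bash
python3 -m handwheel '[{"dp":[-0.035,-0.006,0.01],"roll":0,"gripper":0},{"dp":[-0.003,0,0.03],"roll":0,"gripper":0},{"dp":[0,0,0.04],"roll":0,"gripper":0},{"dp":[0,0,0.04],"roll":0,"gripper":0},{"dp":[0,0,0.04],"roll":0,"gripper":0},{"dp":[0,0,0.03],"roll":0,"gripper":0}]' 20
python3 - <<'E'
from h import *
go(-.24,0,.131)
s,p,d=snap('wrist','w1');go(-.24,0,.131)
E
```

```text
clock: 2.9
eef_pos: [0.6134, -0.1115, 0.2188]
orientation: [2.172, 2.261, -0.019]
wrist_force: [-0.2, -0.8, 0.6]
finger_gap: 0.009
tcp store [-0.2545 -0.0045  0.1888] xang 92.28 tool d [ 0.0152 -0.0045  0.0577] F [-0.2 -0.8  0.6] gap 0.01 t 2.9 j6 -0.4
tcp store [-0.2539 -0.0029  0.183 ] xang 92.29 tool d [ 0.0143 -0.0024  0.0519] F [ 0.   0.7 -4.7] gap 0.0 t 2.95 j6 -0.4
```

View pics/w1.png

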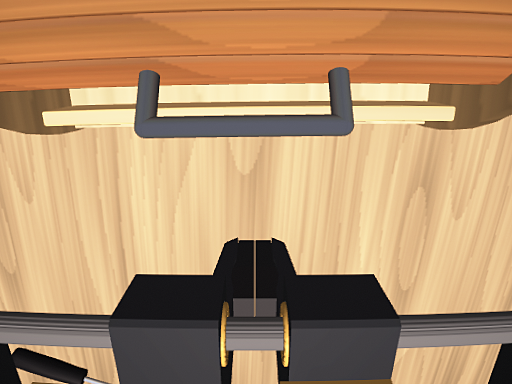

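The bar is centred at about (245,126), and the closed fingers at (255,240) stand in front of it. Next I go down and start pushing back and up.

```bash
python3 -m handwheel '[{"dp":[0.006,-0.002,0.03],"roll":-0.7,"gripper":0},{"dp":[0.006,0,0.022],"roll":0,"gripper":0},{"dp":[0,0,0],"roll":0,"gripper":0}]' 20
python3 - <<'E'
from h import *
go(-.213,0,.131)
E
```

```text
clock: 3.2
eef_pos: [0.608, -0.0995, 0.1588]
orientation: [-2.159, -2.274, 0.027]
wrist_force: [0.2, 0.4, -0.2]
finger_gap: 0.008
tcp store [-2.422e-01  2.000e-04  1.288e-01] xang 92.98 tool d [ 0.0292  0.0001 -0.0024] F [ 0.2  0.4 -0.2] gap 0.01 t 3.2 j6 -0.4
```

```bash
python3 -m handwheel '[{"dp":[0.015,0,0],"roll":0,"gripper":0},{"dp":[0.015,0,-0.003],"roll":0,"gripper":0},{"dp":[0.016,0,-0.020],"roll":0,"gripper":0},{"dp":[0.017,0,-0.018],"roll":0,"gripper":0},{"dp":[0.019,0,-0.016],"roll":0,"gripper":0},{"dp":[0.020,0,-0.014],"roll":0,"gripper":0}]' 20
python3 - <<'E'
from h import *
go(-.140,0,.202)
s,p,d=snap('scene','s1')
go(-.140,0,.202)
E
```

```text
clock: 3.7
eef_pos: [0.6046, 0.0015, 0.24]
orientation: [2.166, 2.263, -0.041]
wrist_force: [0.2, -3.8, -3.0]
finger_gap: 0.005
tcp store [-0.1412 -0.0018  0.21  ] xang 92.54 tool d [ 0.0014 -0.0017  0.008 ] F [ 0.2 -3.8 -3. ] gap 0.0 t 3.7 j6 -0.22
tcp store [-0.1375 -0.0026  0.2135] xang 92.72 tool d [-0.0022 -0.0026  0.0116] F [-0.2  2.1  2. ] gap 0.0 t 3.75 j6 -0.22
```

View pics/s1.png

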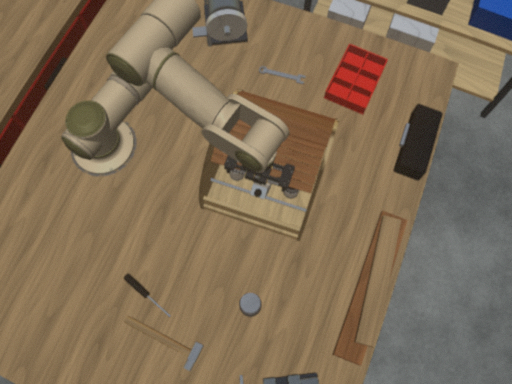

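```bash
python3 -m handwheel '[{"dp":[0.018,0.001,0.005],"roll":0,"gripper":0},{"dp":[0.022,0.001,-0.006],"roll":0,"gripper":0},{"dp":[0.022,0,-0.006],"roll":0,"gripper":0},{"dp":[0.022,0,-0.005],"roll":0,"gripper":0},{"dp":[0.022,0,-0.003],"roll":0,"gripper":0}]' 20
python3 - <<'E'
from h import *
go(.014,0,.234)
E
```

```text
clock: 4.17
eef_pos: [0.6034, 0.1122, 0.2685]
orientation: [2.148, 2.245, -0.025]
wrist_force: [0.5, -2.4, -1.9]
finger_gap: 0.008
tcp store [-0.0306 -0.0065  0.2385] xang 92.52 tool d [ 0.0446 -0.0069  0.0028] F [ 0.5 -2.4 -1.9] gap 0.01 t 4.1667 j6 -0.04
```

```bash
python3 -m handwheel '[{"dp":[0.020,-0.003,0.003],"roll":0,"gripper":0},{"dp":[0.020,-0.002,0.001],"roll":0,"gripper":0},{"dp":[0.007,0,0.0],"roll":0,"gripper":0},{"dp":[0.003,0,0.0],"roll":0,"gripper":0}]' 20
python3 - <<'E'
from h import *
go(.014,0,.234)
E
```

```text
clock: 4.5
eef_pos: [0.5976, 0.1501, 0.268]
orientation: [2.134, 2.208, -0.06]
wrist_force: [-0.3, -6.9, -5.5]
finger_gap: 0.009
tcp store [ 0.0076 -0.0027  0.238 ] xang 91.92 tool d [ 0.0066 -0.0029  0.0035] F [-0.3 -6.9 -5.5] gap 0.01 t 4.5 j6 0.05
```

```bash
python3 -m handwheel '[{"dp":[0.010,-0.001,0.002],"roll":0,"gripper":0},{"dp":[0.008,0,0.002],"roll":0,"gripper":0},{"dp":[0.005,0,0.0],"roll":0,"gripper":0}]' 20
python3 - <<'E'
from h import *
go(.014,0,.234);print(monitor.get_state()['orientation'])
s,p,d=snap('scene','s2')
go(.014,0,.234);print(monitor.get_state()['orientation'])
E
```

```text
clock: 4.75
eef_pos: [0.5974, 0.1505, 0.2688]
orientation: [2.129, 2.16, -0.107]
wrist_force: [-0.9, -18.7, -10.5]
finger_gap: 0.005
tcp store [ 0.0079 -0.0026  0.2388] xang 90.75 tool d [ 0.0065 -0.0029  0.004 ] F [ -0.9 -18.7 -10.5] gap 0.0 t 4.75 j6 0.09
[ 2.12883056  2.16021651 -0.10742364]
tcp store [ 0.0083 -0.0026  0.2387] xang 90.76 tool d [ 0.0062 -0.0029  0.0039] F [ -1.3 -30.8  -2. ] gap 0.01 t 4.8 j6 0.09
[ 2.12859429  2.16036152 -0.10766526]
```

View pics/s2.png

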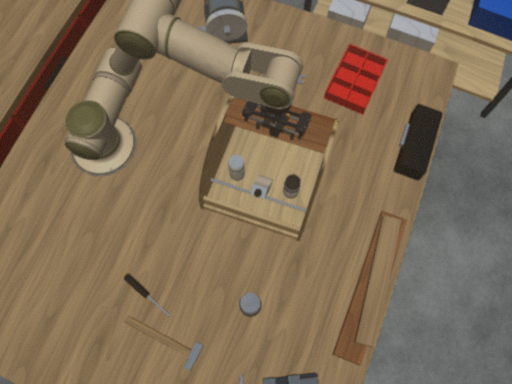

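The door is at its stop: there was 30 N of reaction and the bar stopped moving. The tin lies in the middle, cap at (258,192), with the can at (236,165) and the jar at (291,185). I'll back off and check the tool tilt.

```bash
python3 -m handwheel '[{"dp":[-0.02,0,0],"roll":0,"gripper":0},{"dp":[-0.03,0,-0.03],"roll":0,"gripper":0},{"dp":[-0.01,0,-0.03],"roll":0,"gripper":0},{"dp":[0,0,0],"roll":0,"gripper":0}]' 20
python3 - <<'E'
from h import *
go(-.1,0,.3);T=pose(monitor.get_state());print('toolz in store',M@T[:3,2])
snap('top','t3');go(0,0,0)
snap('scene','s3');T=pose(monitor.get_state());print('toolz in store',M@T[:3,2])
E
```

```text
clock: 5.13
eef_pos: [0.5954, 0.0971, 0.3411]
orientation: [2.127, 2.158, -0.107]
wrist_force: [0.9, -0.2, 0.7]
finger_gap: 0.005
tcp store [-0.0453  0.0023  0.3111] xang 90.73 tool d [-0.0527  0.0041  0.0181] F [ 0.9 -0.2  0.7] gap 0.01 t 5.1333 j6 -0.02
toolz in store [-0.12864164 -0.02169632 -0.99145378]
tcp store [-0.0448  0.0025  0.3088] xang 90.77 tool d [ 0.0839 -0.0066  0.3004] F [-0.6 -0.4  0.6] gap 0.01 t 5.1833 j6 -0.02
toolz in store [-0.12816506 -0.01548544 -0.99163195]
```

View pics/t3.png

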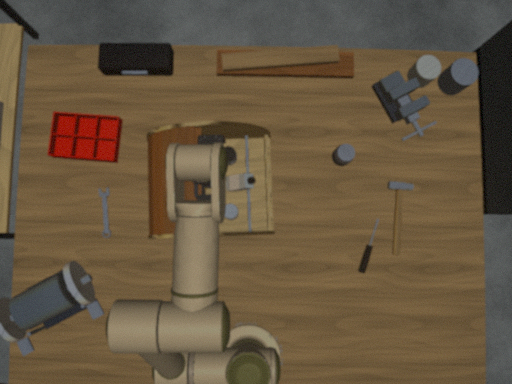

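View pics/s3.png

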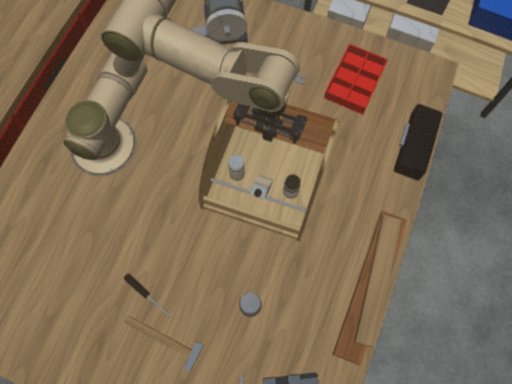

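Run:
```python
from h import *
for n,f,c in(('scene','s3',[(258,192),(262,183),(236,158),(291,180)]),('top','t3',[(251,181),(238,182),(231,212),(231,156)])):
    d=np.load(f'pics/{f}.npy');p=cv2.imread(f'pics/{f}.png')
    for q in c:
        print(n,q,tost(pts(n,d,[q])).round(3),p[q[1],q[0]])
    v,u=np.mgrid[0:384,0:512];uv=np.c_[u.ravel(),v.ravel()];P=tost(pts(n,d,uv))
    k=(abs(P[:,1])<.155)&(P[:,0]>-.19)&(P[:,0]<-.03)&(P[:,2]>.055)&(P[:,2]<.125)
    for lo,hi in((-.15,-.055),(-.05,.05),(.055,.15)):
        S=P[k&(P[:,1]>lo)&(P[:,1]<hi)]
        if len(S): print(n,lo,len(S),'med',np.median(S,0).round(3),'min',S.min(0).round(3),'max',S.max(0).round(3))
s=cv2.imread('pics/s3.png');cv2.imwrite('pics/s3c.png',cv2.resize(s[130:245,190:345],None,fx=5,fy=5,interpolation=cv2.INTER_CUBIC))
```

```text
scene (258, 192) [[-0.145 -0.006  0.103]] [37 46 58]
scene (262, 183) [[-0.103 -0.005  0.078]] [128 144 154]
scene (236, 158) [[-0.06   0.098  0.109]] [155 149 145]
scene (291, 180) [[-0.072 -0.092  0.103]] [46 56 64]
scene -0.15 267 med [-0.079 -0.098  0.097] min [-0.138 -0.146  0.055] max [-0.047 -0.071  0.107]
scene -0.05 300 med [-0.126 -0.005  0.089] min [-0.156 -0.03   0.055] max [-0.08   0.049  0.112]
scene 0.055 265 med [-0.08   0.092  0.106] min [-0.136  0.069  0.055] max [-0.05   0.147  0.117]
top (251, 181) [[-0.143  0.003  0.104]] [24 29 35]
top (238, 182) [[-0.099  0.001  0.076]] [112 130 138]
top (231, 212) [[-0.074  0.103  0.115]] [126 121 114]
top (231, 156) [[-0.08  -0.085  0.094]] [43 46 49]
top -0.15 142 med [-0.077 -0.093  0.098] min [-0.133 -0.142  0.056] max [-0.057 -0.067  0.109]
top -0.05 330 med [-0.117  0.001  0.085] min [-0.153 -0.031  0.055] max [-0.075  0.047  0.11 ]
top 0.055 184 med [-0.073  0.099  0.109] min [-0.133  0.074  0.056] max [-0.053  0.128  0.121]
```

View pics/s3c.png

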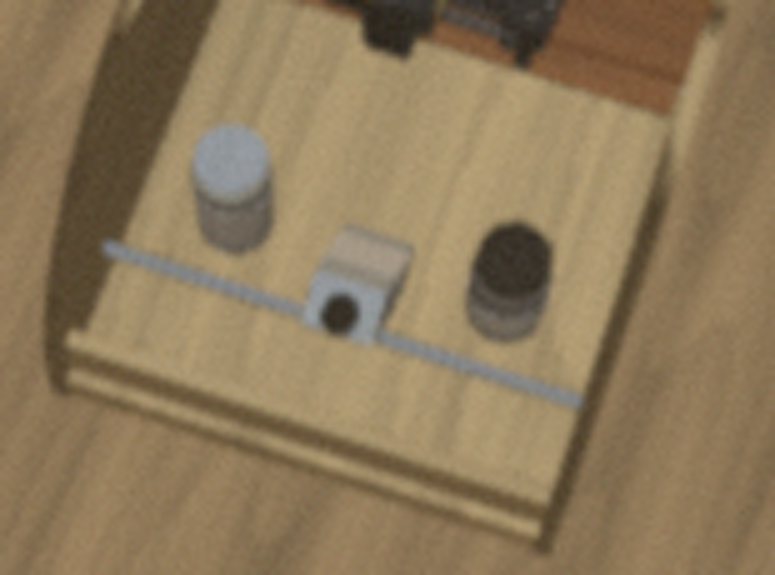

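The enlarged view shows the tin in the middle leaning on the rail, cap at y≈0, with the can on the left and the jar on the right. Its geometry matches the 42° lean. Next I swing clear to the front and turn the jaws across the lane.

```bash
python3 -m handwheel '[{"dp":[-0.03,0,0.0],"roll":0,"gripper":0.5},{"dp":[-0.03,0,0],"roll":0,"gripper":0.5},{"dp":[-0.03,0,0],"roll":0,"gripper":0.5},{"dp":[-0.03,0,0],"roll":0,"gripper":0.5},{"dp":[-0.03,0,0],"roll":0,"gripper":0.5},{"dp":[-0.02,0,0],"roll":0,"gripper":0.5},{"dp":[0,0,0],"roll":7,"gripper":0.5},{"dp":[0,0,0],"roll":7,"gripper":0.5},{"dp":[0,0,0],"roll":7,"gripper":0.5},{"dp":[0,0,0],"roll":7,"gripper":0.5},{"dp":[0,0,0],"roll":7,"gripper":0.5},{"dp":[0,0,0],"roll":7,"gripper":0.5},{"dp":[0,0,0],"roll":7,"gripper":0.5},{"dp":[0,0,0],"roll":7,"gripper":0.5},{"dp":[0,0,0],"roll":7,"gripper":0.5},{"dp":[0,0,0],"roll":7,"gripper":0.5},{"dp":[0,0,0],"roll":7,"gripper":0.5},{"dp":[0,0,0],"roll":7,"gripper":0.5}]' 20
python3 - <<'E'
from h import *
go(-.225,-.002,.094);T=pose(monitor.get_state());print('tool in store\n',M@T[:3,:3])
E
```

```text
clock: 6.73
eef_pos: [0.5952, -0.06, 0.3402]
orientation: [3.024, 0.153, -0.011]
wrist_force: [-0.7, -0.2, 0.5]
finger_gap: 0.496
tcp store [-0.2021  0.0109  0.3102] xang 5.75 tool d [ 0.0146 -0.0011  0.2173] F [-0.7 -0.2  0.5] gap 0.5 t 6.7333 j6 1.2
tool in store
 [[ 0.04705082 -0.99238692 -0.11381746]
 [-0.99880714 -0.04822991  0.00762658]
 [-0.01305793  0.11332286 -0.99347241]]
```

```bash
python3 -m handwheel '[{"dp":[0.004,0,0.036],"roll":2.7,"gripper":0.5},{"dp":[0.004,0,0.036],"roll":0,"gripper":0.5},{"dp":[0.004,0,0.036],"roll":0,"gripper":0.5},{"dp":[0.002,0,0.036],"roll":0,"gripper":0.5},{"dp":[0,0,0.03],"roll":0,"gripper":0.5},{"dp":[0,0,0.01],"roll":0,"gripper":0.5}]' 20
python3 - <<'E'
from h import *
go(-.225,-.002,.094)
s,p,d=snap('wrist','w4');snap('scene','s4')
go(-.225,-.002,.094)
E
```

```text
clock: 7.23
eef_pos: [0.6093, -0.0733, 0.1492]
orientation: [3.028, 0.077, -0.0]
wrist_force: [-0.5, -0.1, -0.5]
finger_gap: 0.499
tcp store [-0.2161 -0.0025  0.1192] xang 2.91 tool d [-0.0004  0.006   0.026 ] F [-0.5 -0.1 -0.5] gap 0.5 t 7.2333 j6 1.28
tcp store [-0.2162 -0.0031  0.1213] xang 2.91 tool d [-0.001   0.0057  0.0281] F [0.2 0.1 0.7] gap 0.5 t 7.3333 j6 1.28
```

View pics/w4.png

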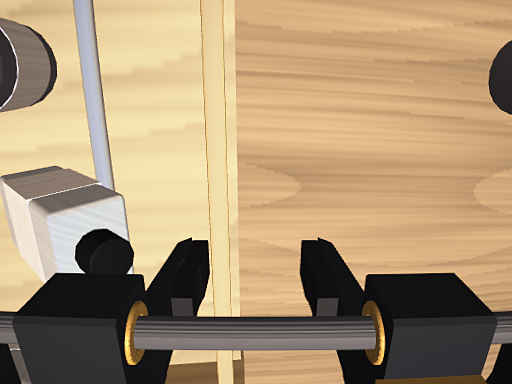

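View pics/s4.png

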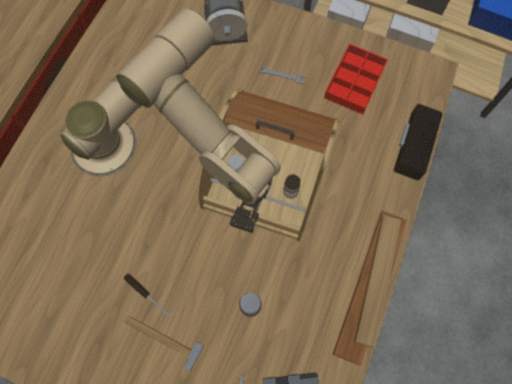

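The wrist view shows the cap at (105,250), level with the pushing finger at (195,245). The scene view shows the door open, with its bar at (275,129). I go down to push height, then push back slowly.

```bash
python3 -m handwheel '[{"dp":[0,0.004,0.014],"roll":0,"gripper":0.5},{"dp":[0,0.001,0.012],"roll":0,"gripper":0.5},{"dp":[0,0,0],"roll":0,"gripper":0.5},{"dp":[0,-0.006,-0.0007],"roll":0,"gripper":0.5},{"dp":[0,-0.006,-0.0007],"roll":0,"gripper":0.5},{"dp":[0,-0.006,-0.0007],"roll":0,"gripper":0.5},{"dp":[0,-0.006,-0.0007],"roll":0,"gripper":0.5},{"dp":[0,-0.006,-0.0007],"roll":0,"gripper":0.5},{"dp":[0,-0.006,-0.0007],"roll":0,"gripper":0.5},{"dp":[0,-0.006,-0.0007],"roll":0,"gripper":0.5}]' 20
python3 - <<'E'
from h import *
go(-.150,-.002,.094)
s,p,d=snap('wrist','w5')
go(-.150,-.002,.094)
E
```

```text
clock: 8.17
eef_pos: [0.6116, -0.0326, 0.1356]
orientation: [3.022, 0.082, 0.026]
wrist_force: [-0.2, -1.9, 0.9]
finger_gap: 0.501
tcp store [-0.1756 -0.007   0.1056] xang 3.15 tool d [-0.0051 -0.0268  0.0084] F [-0.2 -1.9  0.9] gap 0.5 t 8.1667 j6 1.35
tcp store [-0.1744 -0.0069  0.1056] xang 3.2 tool d [-0.005  -0.0256  0.0086] F [-0.6  0.8  0.8] gap 0.5 t 8.2167 j6 1.35
```

View pics/w5.png

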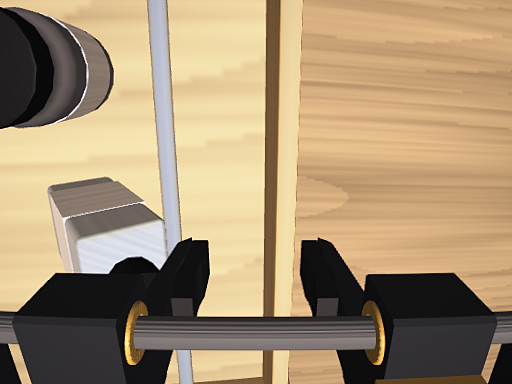

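Contact has begun: the tin's top edge is at the finger, (165,225). The tool has drifted 5 mm sideways and 9 mm high, so I back off, correct and push on.

```bash
python3 -m handwheel '[{"dp":[0,0.014,0],"roll":0,"gripper":0.5},{"dp":[-0.006,0,0.010],"roll":0,"gripper":0.5},{"dp":[0,0,0],"roll":0,"gripper":0.5},{"dp":[-0.0003,-0.005,0],"roll":0,"gripper":0.5},{"dp":[-0.0003,-0.005,0],"roll":0,"gripper":0.5},{"dp":[-0.0003,-0.005,0],"roll":0,"gripper":0.5},{"dp":[-0.0003,-0.005,0],"roll":0,"gripper":0.5}]' 20
python3 - <<'E'
from h import *
go(-.150,-.002,.094)
s,p,d=snap('wrist','w6')
go(-.150,-.002,.094)
E
```

```text
clock: 8.8
eef_pos: [0.6052, -0.0293, 0.1261]
orientation: [3.022, 0.082, 0.029]
wrist_force: [0.2, -0.8, 0.9]
finger_gap: 0.496
tcp store [-0.172  -0.0008  0.0961] xang 3.15 tool d [ 0.0012 -0.022  -0.0005] F [ 0.2 -0.8  0.9] gap 0.5 t 8.8 j6 1.36
tcp store [-0.1709 -0.0006  0.096 ] xang 3.2 tool d [ 0.0014 -0.021  -0.0005] F [-0.3  0.8  0.4] gap 0.5 t 8.85 j6 1.36
```

View pics/w6.png

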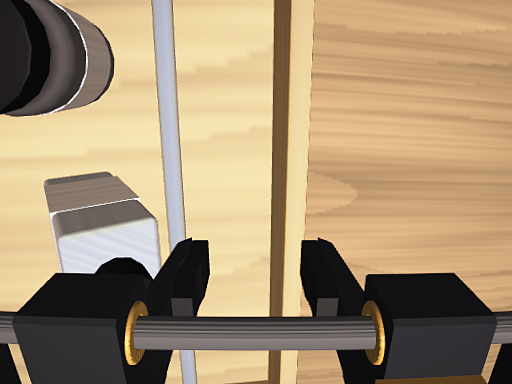

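```bash
python3 -m handwheel '[{"dp":[0.0003,-0.005,0],"roll":0,"gripper":0.5},{"dp":[0,-0.005,0],"roll":0,"gripper":0.5},{"dp":[0,-0.004,0],"roll":0,"gripper":0.5},{"dp":[0,-0.004,0],"roll":0,"gripper":0.5}]' 20
python3 - <<'E'
from h import *
go(-.150,-.002,.094)
s,p,d=snap('wrist','w7');snap('scene','s7')
go(-.150,-.002,.094)
s=cv2.imread('pics/s7.png');cv2.imwrite('pics/s7c.png',cv2.resize(s[120:250,190:345],None,fx=5,fy=4.6,interpolation=cv2.INTER_CUBIC))
E
```

```text
clock: 9.18
eef_pos: [0.6042, -0.0078, 0.1235]
orientation: [3.023, 0.084, 0.028]
wrist_force: [0.5, -0.2, 0.4]
finger_gap: 0.499
tcp store [-0.1504 -0.0009  0.0935] xang 3.25 tool d [ 0.0012 -0.0004 -0.0005] F [ 0.5 -0.2  0.4] gap 0.5 t 9.1833 j6 1.4
tcp store [-0.1502 -0.0008  0.0935] xang 3.29 tool d [ 0.0012 -0.0002 -0.0005] F [-0.2  0.7 -0.1] gap 0.5 t 9.2833 j6 1.4
```

View pics/w7.png

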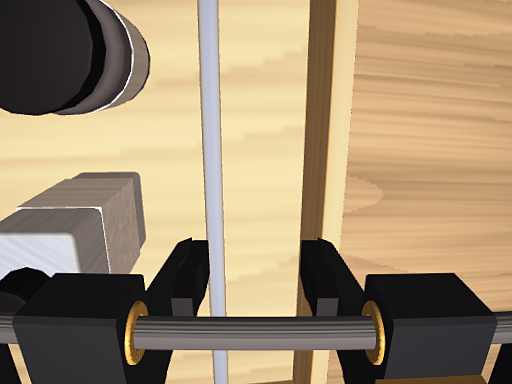

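View pics/s7c.png

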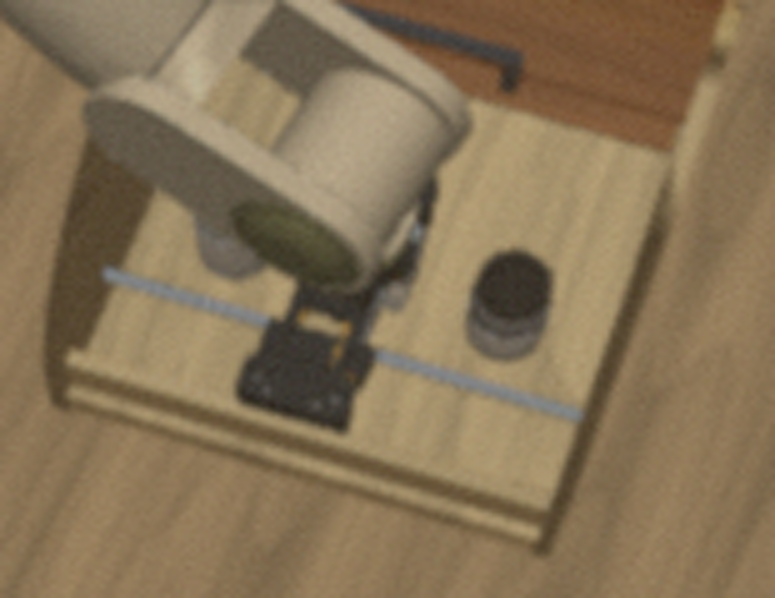

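The wrist view now shows the tin's front face at (110,225) and its top at (50,235), so it has stood up. I retreat forward and up, then check.

```bash
python3 -m handwheel '[{"dp":[0,0.02,0],"roll":0,"gripper":0.5},{"dp":[0,0.035,0],"roll":0,"gripper":0.5},{"dp":[0,0.035,-0.01],"roll":0,"gripper":0.5},{"dp":[0,0.02,-0.035],"roll":0,"gripper":0},{"dp":[0,0.01,-0.04],"roll":0,"gripper":0},{"dp":[0,0,-0.04],"roll":0,"gripper":0},{"dp":[0,0,-0.04],"roll":0,"gripper":0}]' 20
python3 - <<'E'
from h import *
go(-.150,-.002,.25)
s,p,d=snap('wrist','w8');_,_,e=snap('scene','s8');snap('top','t8')
v,u=np.mgrid[0:384,0:512];uv=np.c_[u.ravel(),v.ravel()]
for n,f in(('scene','s8'),('top','t8')):
    d=np.load(f'pics/{f}.npy');P=tost(pts(n,d,uv))
    k=(P[:,0]>-.15)&(P[:,0]<-.03)&(P[:,2]>.085)&(P[:,2]<.13)
    for lo,hi in((-.15,-.055),(-.05,.05),(.055,.15)):
        S=P[k&(P[:,1]>lo)&(P[:,1]<hi)]
        if len(S): print(n,lo,len(S),'med',np.median(S,0).round(3),'min',S.min(0).round(3),'max',S.max(0).round(3))
s=cv2.imread('pics/s8.png');cv2.imwrite('pics/s8c.png',cv2.resize(s[120:250,190:345],None,fx=5,fy=4.6,interpolation=cv2.INTER_CUBIC))
E
```

```text
clock: 9.87
eef_pos: [0.6051, -0.1122, 0.2978]
orientation: [3.03, 0.088, -0.003]
wrist_force: [1.3, -0.1, -0.2]
finger_gap: 0.22
tcp store [-0.2548  0.0038  0.2678] xang 3.31 tool d [ 0.0063 -0.1061  0.0061] F [ 1.3 -0.1 -0.2] gap 0.22 t 9.8667 j6 1.17
scene -0.15 184 med [-0.072 -0.097  0.1  ] min [-0.094 -0.121  0.085] max [-0.046 -0.073  0.107]
scene -0.05 83 med [-0.065 -0.019  0.101] min [-0.082 -0.029  0.086] max [-0.039 -0.01   0.125]
top -0.15 167 med [-0.07  -0.093  0.099] min [-0.09  -0.117  0.087] max [-0.046 -0.07   0.11 ]
top -0.05 186 med [-0.062  0.001  0.101] min [-0.081 -0.025  0.086] max [-0.041  0.024  0.125]
top 0.055 196 med [-0.07   0.099  0.108] min [-0.093  0.075  0.087] max [-0.044  0.124  0.118]
```

View pics/s8c.png

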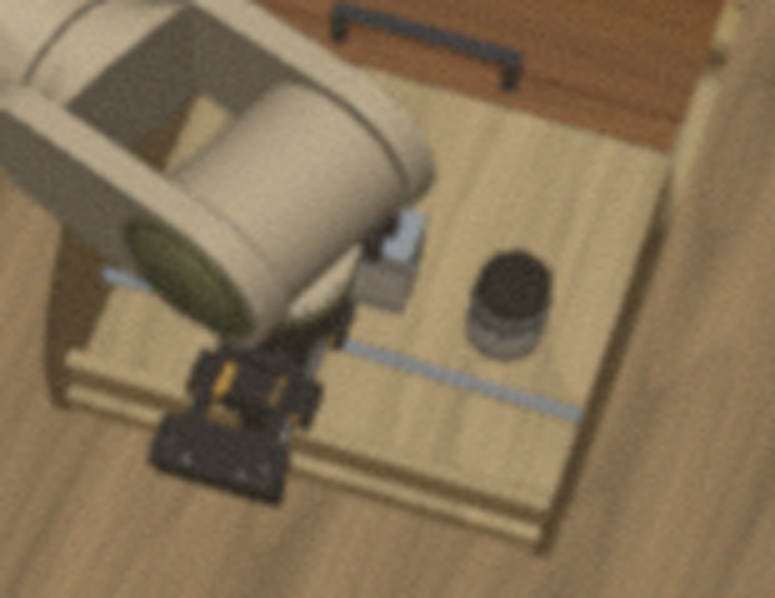

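View pics/w8.png

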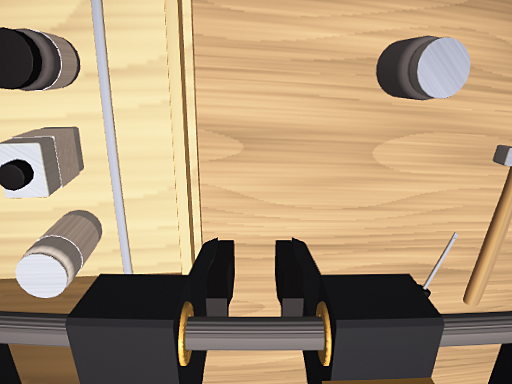

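The tin stands with its top at 0.101 m (x −82…−41 mm, so its centre is about +9 mm from the lane line). The can and jar are unchanged within a few mm. Next I turn the wrist back and go over to behind the bar.

```bash
python3 -m handwheel '[{"dp":[0,0,-0.02],"roll":-7.1,"gripper":0},{"dp":[0,0,-0.02],"roll":-7.1,"gripper":0},{"dp":[0,0,-0.015],"roll":-7.1,"gripper":0},{"dp":[0,0,0],"roll":-7.1,"gripper":0},{"dp":[0,0,0],"roll":-7.1,"gripper":0},{"dp":[0,0,0],"roll":-7.1,"gripper":0},{"dp":[0,0,0],"roll":-7.1,"gripper":0},{"dp":[0,0,0],"roll":-7.1,"gripper":0},{"dp":[0,0,0],"roll":-7.1,"gripper":0},{"dp":[0,0,0],"roll":-7.1,"gripper":0},{"dp":[0,0,0],"roll":-7.1,"gripper":0},{"dp":[0,0,0],"roll":-7.1,"gripper":0},{"dp":[0,0,0],"roll":-4,"gripper":0}]' 20
python3 - <<'E'
from h import *
go(.055,0,.32);T=pose(monitor.get_state());print('tool in store\n',M@T[:3,:3])
E
```

```text
clock: 11.1
eef_pos: [0.6036, -0.1052, 0.3333]
orientation: [2.109, 2.256, -0.142]
wrist_force: [-0.8, 0.0, -0.6]
finger_gap: 0.003
tcp store [-0.2477  0.0049  0.3033] xang 93.93 tool d [ 0.2994  0.0081 -0.0469] F [-0.8  0.  -0.6] gap 0.0 t 11.1 j6 -0.41
tool in store
 [[ 0.99495175  0.01219187 -0.09961116]
 [ 0.01537092 -0.99939466  0.03120965]
 [-0.09917036 -0.03258321 -0.99453686]]
```

```bash
python3 -m handwheel '[{"dp":[0.02,0,-0.03],"roll":0.8,"gripper":0},{"dp":[0.03,0.001,-0.015],"roll":0,"gripper":0},{"dp":[0.032,0.001,-0.003],"roll":0,"gripper":0},{"dp":[0.032,0.001,-0.003],"roll":0,"gripper":0},{"dp":[0.032,0.001,-0.003],"roll":0,"gripper":0},{"dp":[0.032,0.001,-0.003],"roll":0,"gripper":0},{"dp":[0.032,0.001,-0.003],"roll":0,"gripper":0},{"dp":[0.032,0.001,-0.003],"roll":0,"gripper":0},{"dp":[0.032,0,-0.003],"roll":0,"gripper":0},{"dp":[0.025,0,0],"roll":0,"gripper":0},{"dp":[0.01,0,0],"roll":0,"gripper":0}]' 20
python3 - <<'E'
from h import *
go(.052,0,.245)
s,p,d=snap('wrist','w9');snap('scene','s9')
T=pose(monitor.get_state());print('tool in store\n',M@T[:3,:3])
E
```

```text
clock: 12.02
eef_pos: [0.5935, 0.2189, 0.3477]
orientation: [2.143, 2.258, -0.181]
wrist_force: [0.3, -0.4, 0.2]
finger_gap: 0.006
tcp store [ 0.0765 -0.0022  0.3177] xang 93.18 tool d [-0.0174  0.0028  0.0747] F [ 0.3 -0.4  0.2] gap 0.01 t 12.0167 j6 0.12
tool in store
 [[ 0.99529888 -0.00460072 -0.0967418 ]
 [ 0.0019707  -0.99770226  0.06772232]
 [-0.09683108 -0.0675946  -0.99300288]]
```

View pics/w9.png

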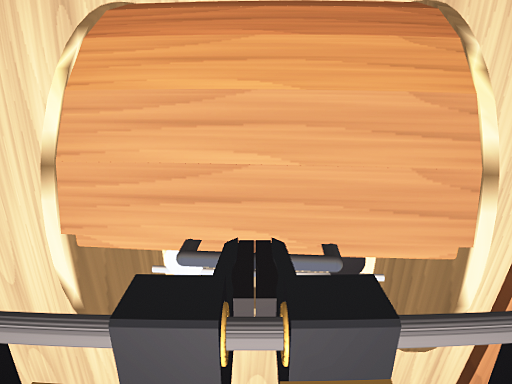

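View pics/s9.png

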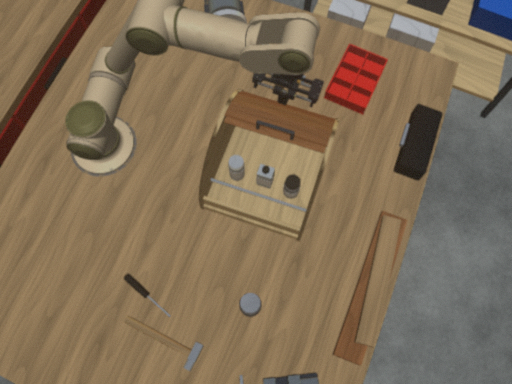

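The scene shows the tin (265,175) in line between the can (236,165) and jar (291,185), with the bar at (275,129). The wrist view shows the fingers behind the bar. I'll measure the bar and descend.

```bash
cat > bar.py <<'E'
from h import *
import sys
def bar(n,f):
    d=np.load(f'pics/{f}.npy');p=cv2.imread(f'pics/{f}.png').astype(int)
    v,u=np.mgrid[0:384,0:512];P=tost(pts(n,d,np.c_[u.ravel(),v.ravel()]));C=p.reshape(-1,3);r=np.hypot(P[:,0],P[:,2])
    k=(abs(P[:,1])<.075)&(r>.222)&(r<.26)&(P[:,2]>.03)&(C.max(1)<95)&(C.max(1)-C.min(1)<30)
    B=P[k];m=np.median(B,0);print(n,k.sum(),m.round(4),'r',np.hypot(m[0],m[2]).round(4),'joint',np.round(np.arctan2(m[2],-m[0])-np.radians(21),3))
bar(*sys.argv[1:3])
E
python3 bar.py scene s9
```

```text
scene 139 [ 0.0211 -0.0031  0.2384] r 0.2393 joint 1.293
```

```bash
python3 -m handwheel '[{"dp":[-0.004,0.002,0.03],"roll":0,"gripper":0},{"dp":[-0.005,0.001,0.025],"roll":0,"gripper":0},{"dp":[-0.003,0,0.015],"roll":0,"gripper":0},{"dp":[0,0,0],"roll":0,"gripper":0}]' 20
python3 - <<'E'
from h import *
go(.050,0,.242)
E
```

```text
clock: 12.45
eef_pos: [0.594, 0.1921, 0.2763]
orientation: [2.146, 2.252, -0.181]
wrist_force: [-0.2, -0.2, -0.4]
finger_gap: 0.004
tcp store [ 0.0497 -0.0014  0.2463] xang 92.96 tool d [ 0.0007 -0.0011  0.0044] F [-0.2 -0.2 -0.4] gap 0.0 t 12.45 j6 0.1
```

```bash
python3 -m handwheel '[{"dp":[0,0,0.008],"roll":0,"gripper":0},{"dp":[-0.012,0,0.001],"roll":0,"gripper":0},{"dp":[-0.0145,0,0.001],"roll":0,"gripper":0},{"dp":[-0.0145,0,0.001],"roll":0,"gripper":0},{"dp":[-0.0165,0,0.0035],"roll":0,"gripper":0},{"dp":[-0.0165,0,0.0035],"roll":0,"gripper":0}]' 20
python3 - <<'E'
from h import *
go(-.023,0,.232)
snap('scene','s10');T=pose(monitor.get_state());print('tool in store\n',M@T[:3,:3])
go(-.023,0,.232)
E
python3 bar.py scene s10
```

```text
clock: 12.95
eef_pos: [0.5973, 0.1125, 0.2674]
orientation: [2.15, 2.26, -0.17]
wrist_force: [0.7, 7.5, -6.6]
finger_gap: 0.003
tcp store [-0.03   -0.0004  0.2374] xang 93.03 tool d [ 0.0074 -0.      0.0048] F [ 0.7  7.5 -6.6] gap 0.0 t 12.95 j6 -0.03
tool in store
 [[ 0.99594975 -0.00904588 -0.08945535]
 [-0.00296204 -0.99768705  0.06791001]
 [-0.08986275 -0.06736999 -0.99367297]]
tcp store [-0.0331 -0.0004  0.2372] xang 92.88 tool d [ 0.0105 -0.0001  0.0043] F [ 0.2  1.  -2.8] gap 0.01 t 13.0 j6 -0.03
scene 178 [-0.0479 -0.0016  0.2354] r 0.2402 joint 1.004
```

```bash
python3 -m handwheel '[{"dp":[-0.011,0,0.0075],"roll":0,"gripper":0},{"dp":[-0.013,0,0.0075],"roll":0,"gripper":0},{"dp":[-0.015,0,0.0085],"roll":0,"gripper":0},{"dp":[-0.015,0,0.0085],"roll":0,"gripper":0},{"dp":[-0.0145,0,0.0095],"roll":0,"gripper":0},{"dp":[-0.0145,0,0.0095],"roll":0,"gripper":0}]' 20
python3 - <<'E'
from h import *
go(-.114,0,.196)
snap('scene','s11');T=pose(monitor.get_state());print('tool in store\n',M@T[:3,:3])
go(-.114,0,.196)
E
python3 bar.py scene s11
```

```text
clock: 13.5
eef_pos: [0.6014, 0.0206, 0.2286]
orientation: [2.15, 2.258, -0.143]
wrist_force: [4.0, 13.7, -11.5]
finger_gap: 0.009
tcp store [-0.1219  0.0004  0.1986] xang 92.91 tool d [0.0081 0.0005 0.002 ] F [  4.   13.7 -11.5] gap 0.01 t 13.5 j6 -0.17
tool in store
 [[ 0.99677126 -0.0087887  -0.07981117]
 [-0.00430383 -0.99841067  0.05619256]
 [-0.08017819 -0.05566764 -0.99522489]]
tcp store [-0.125   0.0011  0.1968] xang 92.8 tool d [ 0.011   0.0011 -0.0001] F [ 1.9  0.4 -3.6] gap 0.0 t 13.55 j6 -0.17
scene 183 [-0.1374  0.0002  0.1964] r 0.2397 joint 0.594
```

```bash
python3 -m handwheel '[{"dp":[-0.008,0,0.008],"roll":0,"gripper":0},{"dp":[-0.012,0,0.010],"roll":0,"gripper":0},{"dp":[-0.012,0,0.012],"roll":0,"gripper":0},{"dp":[0,0,0],"roll":0,"gripper":0}]' 20
python3 - <<'E'
from h import *
go(-.149,0,.169)
snap('scene','s12')
E
python3 bar.py scene s12
```

```text
clock: 13.88
eef_pos: [0.6017, -0.0159, 0.1984]
orientation: [2.157, 2.261, -0.136]
wrist_force: [-0.2, -0.5, 0.2]
finger_gap: 0.004
tcp store [-0.1584  0.002   0.1684] xang 92.81 tool d [ 0.0093  0.0019 -0.0013] F [-0.2 -0.5  0.2] gap 0.0 t 13.8833 j6 -0.23
scene 173 [-0.175   0.0011  0.1627] r 0.2389 joint 0.382
```

```bash
python3 -m handwheel '[{"dp":[0.006,0,-0.012],"roll":0,"gripper":0},{"dp":[0,0,-0.025],"roll":0,"gripper":0},{"dp":[-0.012,0.002,-0.002],"roll":0,"gripper":0},{"dp":[-0.015,0,0],"roll":0,"gripper":0},{"dp":[0,0,0],"roll":0,"gripper":0}]' 20
python3 - <<'E'
from h import *
go(-.179,0,.178)
E
```

```text
clock: 14.35
eef_pos: [0.6074, -0.0369, 0.2465]
orientation: [2.152, 2.252, -0.138]
wrist_force: [-1.0, -1.0, 0.7]
finger_gap: 0.008
tcp store [-0.1797 -0.0026  0.2165] xang 92.71 tool d [ 0.0037 -0.0008  0.0384] F [-1.  -1.   0.7] gap 0.01 t 14.35 j6 -0.26
```

```bash
python3 -m handwheel '[{"dp":[0.003,-0.001,0.018],"roll":0,"gripper":0},{"dp":[0.002,-0.001,0.014],"roll":0,"gripper":0},{"dp":[-0.006,0,0.0117],"roll":0,"gripper":0},{"dp":[-0.008,0,0.0117],"roll":0,"gripper":0},{"dp":[-0.007,0,0.0127],"roll":0,"gripper":0},{"dp":[-0.007,0,0.0127],"roll":0,"gripper":0}]' 20
python3 - <<'E'
from h import *
go(-.206,0,.134)
snap('scene','s13');go(-.206,0,.134)
E
python3 bar.py scene s13
```

```text
clock: 14.85
eef_pos: [0.605, -0.0719, 0.1685]
orientation: [2.149, 2.238, -0.129]
wrist_force: [0.3, 1.7, 2.8]
finger_gap: 0.005
tcp store [-0.2145  0.0017  0.1385] xang 92.42 tool d [0.0089 0.0017 0.0037] F [0.3 1.7 2.8] gap 0.0 t 14.85 j6 -0.3
tcp store [-0.2158  0.0028  0.1357] xang 92.36 tool d [0.0099 0.0027 0.0007] F [-0.5 -0.9 -1.3] gap 0.01 t 14.9 j6 -0.3
scene 19 [-0.201  -0.0033  0.1213] r 0.2348 joint 0.177
```

```bash
python3 -m handwheel '[{"dp":[0.005,0.001,0.006],"roll":0,"gripper":0},{"dp":[0.002,0.001,0.011],"roll":0,"gripper":0},{"dp":[0.0,0,0.009],"roll":0,"gripper":0},{"dp":[0,0,0.006],"roll":0,"gripper":0}]' 20
python3 - <<'E'
from h import *
go(-.22,0,.104)
snap('scene','s14');go(-.22,0,.104);T=pose(monitor.get_state());print((M@T[:3,2]).round(3))
E
python3 bar.py scene s14
```

```text
clock: 15.23
eef_pos: [0.6052, -0.071, 0.1335]
orientation: [2.152, 2.232, -0.134]
wrist_force: [-9.2, 6.5, 56.3]
finger_gap: 0.005
tcp store [-0.2136  0.0014  0.1035] xang 92.17 tool d [-0.0064  0.0015  0.    ] F [-9.2  6.5 56.3] gap 0.01 t 15.2333 j6 -0.28
tcp store [-0.2135  0.0014  0.1042] xang 92.17 tool d [-0.0064  0.0016  0.0007] F [-1.2  0.4  6.1] gap 0.0 t 15.2833 j6 -0.28
[-0.087  0.037 -0.996]
scene 140 [-0.2217 -0.0023  0.09  ] r 0.2392 joint 0.019
```

```bash
python3 -m handwheel '[{"dp":[0,0,-0.02],"roll":0,"gripper":0},{"dp":[0,0,-0.04],"roll":0,"gripper":0},{"dp":[-0.02,0,-0.04],"roll":0,"gripper":0},{"dp":[-0.04,0,-0.04],"roll":0,"gripper":0},{"dp":[-0.04,0,-0.03],"roll":0,"gripper":0},{"dp":[0,0,0],"roll":0,"gripper":0}]' 20
python3 - <<'E'
from h import *
go(-.22,0,.104)
snap('scene','s15');snap('top','t15');snap('wrist','w15')
E
python3 bar.py scene s15; python3 bar.py top t15
```

```text
clock: 15.78
eef_pos: [0.6124, -0.1393, 0.299]
orientation: [2.152, 2.245, -0.141]
wrist_force: [-0.1, -0.7, 1.3]
finger_gap: 0.002
tcp store [-0.2823 -0.0021  0.269 ] xang 92.55 tool d [0.0757 0.0046 0.1592] F [-0.1 -0.7  1.3] gap 0.0 t 15.7833 j6 -0.43
scene 11 [-0.2241 -0.0332  0.0872] r 0.2405 joint 0.005
top 21 [-0.2203 -0.0063  0.0892] r 0.2377 joint 0.018
```

View pics/s15.png

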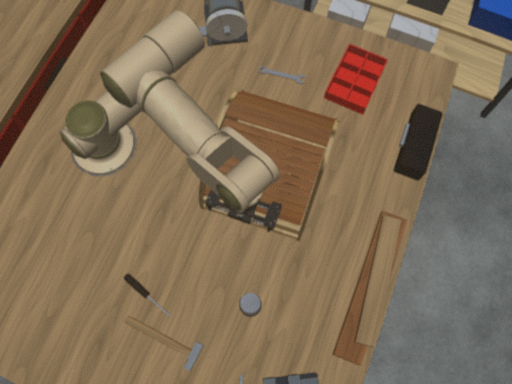

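View pics/w15.png

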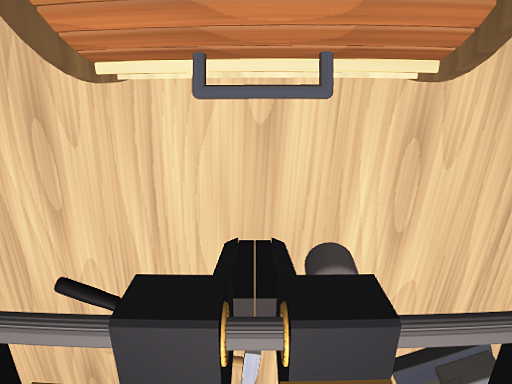

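The door's front slat meets the front board at rows 60–70 in the wrist view, bar at (262,92). One more bar measurement, with the wrist depth.

Run:
```python
from h import *
d=np.load('pics/w15.npy');s=monitor.get_state()
for q in [(220,91),(262,91),(310,91),(262,87),(262,95)]:
    P=tost(pts('wrist',d,[q],s))[0];print(q,P.round(4),np.hypot(P[0],P[2]).round(4),np.round(np.arctan2(P[2],-P[0])-np.radians(21),3))
```

```text
(220, 91) [-0.2196  0.0363  0.0893] 0.237 0.02
(262, 91) [-0.2198  0.0006  0.0884] 0.237 0.016
(310, 91) [-0.2196 -0.0397  0.0907] 0.2375 0.025
(262, 87) [-0.2166  0.0006  0.0878] 0.2337 0.019
(262, 95) [-0.2232  0.0006  0.0884] 0.24 0.011
```

```bash
python3 -c "
from cell import workorder
print(workorder.job_done())"
```

```text
the job is handed in; nothing more can be done
None
```

I rolled the door open to its stop, stood the tin upright and rolled the door shut again. Then I backed the arm clear and handed the job in at about 16 s. No verdict is reported.

**Door opening:** I pushed the bar back from the front with closed fingers. Before shutting, it measured about 1.29 rad of 1.31.

**Tin:** I pushed it upright with the back of one finger and let it go. Afterwards its top was level at 101 mm above the floor, with the base centre about 9 mm behind the lane line. The can and jar were within a few mm of where they stood.

**Door closing:** I hooked the bar from behind, then pressed it down from above. Three camera measurements give a joint angle of 0.005 to 0.025 rad. They see mostly the bar's upper surface, so the true value is likely near 0, against the 0.045 limit.

**What was not clean:**
- **Tool tilt:** Pressing against the open stop at about 31 N left the tool tilted by about 7°. That tilt can't be commanded back, so I worked with it.
- **Closing force:** There was a brief 56 N at the wrist as the door hit its closed stop, below the 120 N limit.
- **Unseen after closing:** The tin, can and jar can't be seen behind the shut door, so their last check was just before I closed it.

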